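# Close up the spice rack and hold a jar ready over its hole

### The job

Slide the loose end piece of the wooden spice rack up against the free end of the screwed-down rack, so that the gap is closed and its sides run on in line with the rack's. Then pick up the spice jar that stands beside the pepper mill at the front of the worktop, left of the rack, carry it over the two jars standing in the rack, and finish holding it still and upright over the middle of the end piece's empty hole, its foot about a centimetre above the hole and touching nothing, so that I can drop a felt disc in under it: do not let it down or let go. Leave the other jars, the pepper mill, the tin and the garlic where they are.

Things in the scene. Friction and masses are not known exactly. Their poses are not given: they have to be found in the camera images.
- rack: the fixed part of the spice rack: a wooden block screwed to the worktop, 60 mm (its x) by 180 mm (its y) by 36 mm high, with two round holes 50 mm wide and 26 mm deep (floors 10 mm above the worktop) at y = +45 and y = -45 mm, each with a jar standing in it. Origin: centre of the underside; z up. Its free end, where the end piece belongs, is the face at y = -90 mm; the end piece is home when its centre is at x = 0, y = -135 mm in this frame with the axes parallel
- end_piece_center (a point): the loose end piece of the rack: a wooden block 60 mm (its x) by 90 mm (its y) by 36 mm high, about 0.25 kg, with one empty round hole in the middle of its top. It lies flat on the worktop near the rack's free end, a few centimetres away and a little crooked. This point is the block's centre, 18 mm up; z up; its +y face meets the rack. It slides freely and can be gripped across its 60 mm width or pushed on its -y face
- end_hole (a point): centre of the mouth of the end piece's hole, level with its top (36 mm above the worktop), straight above end_piece_center; axes as the end piece. The hole is 50 mm wide and 26 mm deep
- loose_jar_center (a point): the jar to carry: a glass spice jar with a dark brown cap, a cylinder 41 mm in diameter (body and cap alike) and 105 mm tall, about 0.11 kg, standing on the worktop beyond the other end of the rack (+y side), next to the pepper mill, which may be on either side of it. This point is its centre, 52.5 mm above its foot; z along the jar to its cap; the yaw has no meaning
- loose_jar: the same jar as loose_jar_center; this point is the centre of its foot
- end_piece: the same block as end_piece_center; this point is the centre of its underside
- rack_jar_a: a glass spice jar with a dark brown cap, a cylinder 41 mm in diameter (body and cap alike) and 105 mm tall, about 0.11 kg, standing in the rack's hole at y = -45 mm; its top is 115 mm above the worktop. Origin: centre of its foot, z up
- rack_jar_b: a jar like rack_jar_a, in the rack's hole at y = +45 mm. Origin: centre of its foot, z up
- mill: bystander: clear pepper mill with a chrome crown, 49 mm wide, 164 mm tall, on the worktop near the loose jar. Origin: centre of its foot. Wall cabinets hang about 0.6 m above the back half of the worktop (beyond x = 0.6 m): swing a tall arm across close to its base
- tin: bystander: short food tin, 75 mm wide, 58 mm tall, on the worktop to the right of the rack. Origin: centre of its foot
- garlic_bulb: bystander: garlic bulb about 60 mm wide, on the worktop at the left. Origin: its underside
Mind the look-alikes: they are no part of the job. Leave any blue or purple look-alike of the loose_jar alone.

How it is judged:
By the outcome, as a careful person would: the job done as asked, in the order asked, and still so for the second after the job is handed in, while the arm keeps its last pose, push and grip.
It also fails if it takes over 54 s, if anything falls off the work surface, if the arm or the gripper's body presses on something with over 40 N, if the wrist force passes 120 N, or if a joint passes its speed limit or range.

### The arm

A 7-joint arm with a two-finger parallel gripper is mounted at the origin on a cart in front of the work surface, level with it; the furniture and walls round the work are solid. World frame = base frame: x ahead of the robot, y to its left, z up, the work surface at z = 0. Lengths are in m, angles in rad, forces in N, time in s.
With the tool pointing down it reaches from about 0.4 to 0.85 m from the base axis. Payload 10.4 kg.
Tool frame: the origin (TCP) lies between the finger pads; the fingertips stand 22 mm ahead of it and the grasp point (between the pads) lies 3 mm ahead of it; z points along the fingers, y is the line along which they close (so a half turn about z gives the same grasp; the last joint's range is limited). The gripper opens to 85 mm and grips with 20 to 120 N. Pads are 22 mm wide; open, the fingers measure 114 mm over their backs; the gripper's body (76 mm by 85 mm) begins 54 mm behind the grasp point. The pads swing forward as they close: fully open they stand 13 mm farther back than shut.
Start: joints at [1.204, 0.332, -0.065, 1.46, 0.022, 1.35, -0.088], TCP at [0.211, -0.588, 0.253] pointing down, gripper open.
Joint ranges: [-2.6, 2.6], [-0.5, 2.12], [-1.47, 1.34], [0.16, 2.42], [-1.27, 4.41], [0.06, 2.06], [-2.6, 2.6]. Speed limits (rad/s): [2.22, 2.22, 2.79, 2.79, 3.14, 3.14, 3.14].

### API

Orientations are given as a unit quaternion [x, y, z, w].
In Python, from workcell import manip, camera, ticket, boxes_of, outline_of gives the robot as it stands.
- The arm moves only by the tool carry_out, never from a script. Its argument "deltas" is a list of rows, each a list of 5 numbers: the shift along the tool's x, y, z as a fraction of full scale, then the turn about the tool's z as a fraction of full scale, then the opening, from -1 (shut) to 1 (fully open), so that 0 is half open. In form: [[tx, ty, tz, spin, gripper], ...]. A call has 1 to 20 rows; each row is the pose to reach, as a shift and turn from the pose commanded when the call began, along the tool's axes at that moment; what a row does not reach only later rows make up. Full scale, the value 1, is 150 mm for a shift and 30 degrees for a turn. A row lasts 1/8 s, in which the tool goes at most 62.5 mm and 10.7 degrees, less where a joint would pass 70% of its speed; a pose out of reach is approached as far as the arm can. A call with a number of a shift or a turn outside -1 to 1 is refused whole. A call with a gripper value outside its range is refused whole. The fingers move at their own pace and stop on an object; "force" is the grip in N (left out, the last holds). Time passes only in rows, so rows that repeat a pose let the fingers close. It gives the time, the measured TCP pose, the force, the opening and the grip force at its end, in the units of the state.
- manip.get_obs(): the state, without advancing time (a new reading comes with each control period).
- camera(name): name is "scene" or "top"; returns a dict with "img" (400x640x3 uint8, red, green, blue), "depth" (400x640 float32, m along the optical axis (not along the pixel's ray), 0 where there is no reading), "vertical_fov" (degrees; the focal length in pixels is half the picture's height over the tangent of half this angle, whatever the lens; pixels are square), "cx", "cy" (the principal point, pixels), "k1" (the pictures are not rectified: a ray, as slopes to the right and down, at radius r is drawn at 1 + k1 r^2 times it, then the intrinsics apply), "R" (3x3) and "t" (3): a world point X has camera coordinates R X + t. Camera axes: x right, y down, z forward; pixel columns grow to the right and rows downward; lengths in m; the calibration is good to about 2 mm. A picture is of the moment at which its call begins.
- ticket.hand_in(): hands the job in; it is judged then, once.
Trained networks look in a picture, given as the dict that the camera call returned (one of the last four; its "shot" number tells which), for a name from the list of things; names that differ only in an ending like _2 or _b are one class to them, and where a whole thing is asked for, a point or a joint stands for the part that bears it (a point fixed in the world has none). Each returns a list of dicts, best first, with "conf" (0 to 1); they miss things now and then, are a little off and sometimes report something else, mostly with a low value. They report only what shows in the picture. A call takes as long as a camera call. They do not tell look-alikes from the thing itself.
- boxes_of(query, picture): "position" ([x, y, z] in m, in world coordinates, good to about 4 mm: the middle of the surface that is visible of it).
- outline_of(query, picture): "region" (400x640 bool, what is visible of it).
The state is a dict: "clock": time; "joint_pos": joint angles; "joint_velocities": joint speeds; "tau": joint torques, N m; "position": TCP position; "ee_rot": TCP orientation; "ft_force": force on the tool from outside, world axes, zero at the start; "torque": the same for the moment, N m; "grip_width": opening from 0.0 (shut) to 1.0 (fully open); "grasp_force": force on a finger pad.
Only numpy, scipy, OpenCV 4.12 (cv2) and the standard library are available. Lean on these libraries where they do the work, as an engineer would, in place of code of your own. Each camera call takes 0.05 s, during which the arm holds its last target. There are 200 camera calls.

## Working session

There is one attempt and no reset: what is moved stays moved. The work goes in short steps, Python scripts to look and compute and a tool call to move; the robot and the scene stay as the last step left them, time stands still between calls to the robot, and variables do not carry over. Pictures are saved under pics/ and viewed, at most 10 in all, crops included, and the job is handed in when it is done.

Besides the shell and the picture viewer there is one more tool, called after "Request:" as name(argument=value, ...) on one line, values as JSON. carry_out: Moves the arm, as the interface text tells. Its arguments: {"type":"object","properties":{"deltas":{"type":"array","items":{"type":"array","items":{"type":"number"}}},"force":{"type":"number"}},"required":["deltas"]}

```bash
mkdir -p pics
cat > h.py <<'E'
import numpy as np, cv2
from workcell import manip, camera, ticket, boxes_of, outline_of
def save(p,n): cv2.imwrite('pics/'+n, p["img"][:,:,::-1])
def cloud(p):
    H,W=p["depth"].shape; f=H/2/np.tan(np.radians(p["vertical_fov"])/2)
    K=np.array([[f,0,p["cx"]],[0,f,p["cy"]],[0,0,1]]); v,u=np.mgrid[:H,:W]
    pts=cv2.undistortPoints(np.stack([u,v],-1).reshape(-1,1,2).astype(np.float64),K,np.array([p["k1"],0,0,0.]))
    d=p["depth"].reshape(-1,1); pc=np.c_[pts[:,0,:]*d,d]
    return ((pc-p["t"])@p["R"]).reshape(H,W,3)
def proj(p,X):
    H=400; f=H/2/np.tan(np.radians(p["vertical_fov"])/2)
    K=np.array([[f,0,p["cx"]],[0,f,p["cy"]],[0,0,1]])
    return cv2.projectPoints(np.array(X,float).reshape(-1,1,3),cv2.Rodrigues(np.array(p["R"]))[0],np.array(p["t"],float),K,np.array([p["k1"],0,0,0.]))[0][:,0]
E
python3 - <<'E'
from h import *
o=manip.get_obs(); print({k:np.round(v,3).tolist() for k,v in o.items()})
for c in("scene","top"):
    p=camera(c); save(p,c+'0.png'); print(c,p["vertical_fov"],p["k1"],np.round(-np.array(p["R"]).T@p["t"],3))
    for n in("rack","end_piece","end_hole","loose_jar","mill","tin","garlic_bulb"):
        print(n,[(np.round(b["position"],3).tolist(),round(b["conf"],2)) for b in boxes_of(n,p)][:5])
E
```

```text
{'clock': 0.0, 'joint_pos': [1.204, 0.333, -0.065, 1.461, 0.022, 1.35, -0.089], 'joint_velocities': [-0.001, 0.0, -0.001, 0.0, 0.002, -0.0, 0.0], 'tau': [-0.001, -62.544, 0.048, -39.161, 0.016, 0.01, -0.0], 'position': [0.211, -0.588, 0.253], 'ee_rot': [0.985, 0.171, -0.0, -0.001], 'ft_force': [-0.134, 0.987, 0.066], 'torque': [-0.06, 0.051, 0.029], 'grasp_force': 0.0, 'grip_width': 1.001}
scene 56.58516148926009 -0.03337233596276438 [0.384 0.61  0.971]
rack [([0.44, -0.0, 0.033], 0.89)]
end_piece [([0.426, -0.226, 0.028], 0.66)]
end_hole [([0.423, -0.225, 0.032], 0.71), ([0.444, -0.084, 0.092], 0.24)]
loose_jar [([0.418, 0.266, 0.099], 0.89), ([0.509, 0.244, 0.095], 0.69), ([0.413, 0.358, 0.104], 0.58), ([0.447, 0.157, 0.085], 0.56)]
mill [([0.504, 0.331, 0.122], 0.76)]
tin [([0.508, -0.433, 0.056], 0.55)]
garlic_bulb [([0.428, 0.465, 0.04], 0.96), ([0.424, -0.226, 0.03], 0.53)]
top 54.77351028118971 -0.00638934290021811 [0.373 0.026 1.269]
rack [([0.452, -0.055, 0.036], 0.68), ([0.435, 0.454, 0.036], 0.16)]
end_piece [([0.424, -0.22, 0.038], 0.69)]
end_hole [([0.426, -0.215, 0.038], 0.63)]
loose_jar [([0.415, 0.338, 0.106], 0.63), ([0.422, 0.247, 0.103], 0.57), ([0.508, 0.227, 0.104], 0.57), ([0.448, 0.142, 0.105], 0.51), ([0.454, -0.057, 0.039], 0.3)]
mill [([0.501, 0.309, 0.133], 0.86), ([0.423, -0.22, 0.036], 0.17)]
tin [([0.509, -0.446, 0.056], 0.9)]
garlic_bulb [([0.433, 0.454, 0.038], 0.71)]
```

View pics/scene0.png

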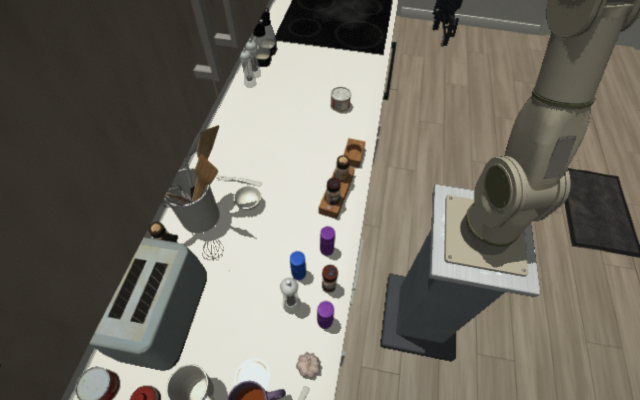

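View pics/top0.png

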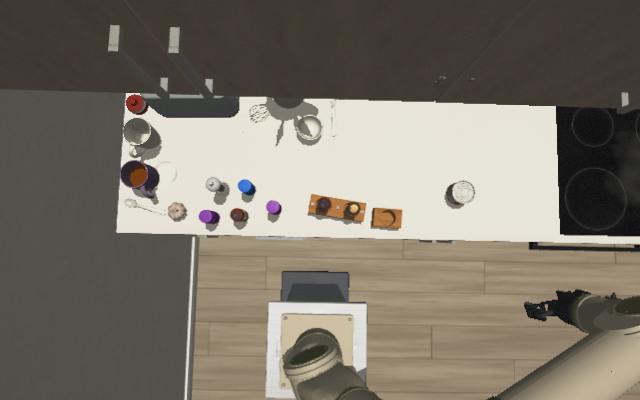

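The scene picture shows the brown-capped loose jar at (330,278), and the top view shows it at (239,215). Purple jars are on both sides of it, with the blue jar and the mill behind. The rack is at (337,207) in the top view and the end piece at (388,217). Next I'll fit their outlines.

```bash
cat >> h.py <<'E'
def rectfit(p,q,near):
    C=cloud(p); m=(np.abs(C[...,2]-.036)<.008)&(np.hypot(C[...,0]-near[0],C[...,1]-near[1])<.2)
    im=p["img"].astype(int); m&=(im[...,0]-im[...,2]>50)
    n,l,s,_=cv2.connectedComponentsWithStats(m.astype(np.uint8))
    out=[]
    for i in range(1,n):
        if s[i,4]<60: continue
        P=C[l==i]; (c,wh,a)=cv2.minAreaRect((P[:,:2]*1000).astype(np.float32))
        if wh[0]>wh[1]: wh=wh[::-1]; a+=90   # long axis -> y
        b=cv2.boxPoints((c,wh,a))
        a=a-90 if False else a
        out.append((np.round(c,1).tolist(),np.round(wh,1).tolist(),round((a+90)%180-90,1),int(s[i,4]),round(float(np.median(P[:,2])),4)))
    return out
def jar(p,near):
    C=cloud(p); m=(C[...,2]>.098)&(C[...,2]<.112)&(np.hypot(C[...,0]-near[0],C[...,1]-near[1])<.035)
    (c,r)=cv2.minEnclosingCircle((C[m][:,:2]*1000).astype(np.float32)); return np.round(c,1),round(r,1),m.sum(),np.median(C[m][:,2]).round(4)
E
python3 - <<'E'
from h import *
for c in("scene","top"):
    p=camera(c); print(c)
    for r in rectfit(p,None,(.44,-.12)): print(r)
    for n in((.42,.25),(.448,.142),(.413,.34),(.508,.23),(.503,.31)): print(n,jar(p,n))
    C=cloud(p)
    for yc in ((.04,-.03),(-.04,-.06)):pass
    m=(C[...,2]>.105)&(C[...,2]<.125)&(np.abs(C[...,0]-.45)<.07)&(C[...,1]<.1)&(C[...,1]>-.2)
    n,l,s,_=cv2.connectedComponentsWithStats(m.astype(np.uint8))
    print('rackjars',[(cv2.minEnclosingCircle((C[l==i][:,:2]*1000).astype(np.float32)),s[i,4]) for i in range(1,n) if s[i,4]>15])
    x,y=proj(p,[.44,-.12,.05])[0].astype(int); cr=p["img"][max(0,y-60):y+60,x-80:x+80,::-1]
    cv2.imwrite(f'pics/c_{c}.png',cv2.resize(cr,None,fx=5,fy=5,interpolation=cv2.INTER_CUBIC)); print('crop',x-80,max(0,y-60))
E
```

```text
scene
([427.4, -217.2], [58.0, 92.5], -2.2, 205, 0.0349)
([433.2, -49.7], [22.3, 58.7], 5.8, 89, 0.035)
([464.2, 6.0], [58.9, 61.1], -8.1, 145, 0.0352)
(0.42, 0.25) (array([422.8, 252.2]), 20.3, np.int64(194), np.float64(0.105))
(0.448, 0.142) (array([449.1, 147.1]), 20.8, np.int64(173), np.float64(0.1045))
(0.413, 0.34) (array([415.7, 344.9]), 20.6, np.int64(247), np.float64(0.1058))
(0.508, 0.23) (array([510.2, 233. ]), 21.2, np.int64(199), np.float64(0.1048))
(0.503, 0.31) (array([504.5, 332.7]), 11.9, np.int64(14), np.float64(0.106))
rackjars [(((449.02398681640625, -98.05838775634766), 21.32584571838379), np.int32(131)), (((461.4692077636719, -9.280351638793945), 20.992446899414062), np.int32(147))]
crop 265 108
top
([466.3, 12.7], [42.1, 60.0], 79.8, 137, 0.0364)
([455.6, -59.3], [59.9, 87.6], -8.0, 300, 0.0363)
([445.1, -128.4], [32.9, 60.3], 87.1, 126, 0.0361)
([427.8, -217.1], [59.8, 90.0], -3.6, 331, 0.0359)
(0.42, 0.25) (array([423.3, 249.5]), 20.0, np.int64(142), np.float64(0.1055))
(0.448, 0.142) (array([450.1, 145.5]), 20.4, np.int64(140), np.float64(0.1054))
(0.413, 0.34) (array([416.2, 342.3]), 20.4, np.int64(149), np.float64(0.1051))
(0.508, 0.23) (array([511.5, 229.7]), 19.9, np.int64(136), np.float64(0.1055))
(0.503, 0.31) (array([500.6, 301.6]), 4.8, np.int64(3), np.float64(0.1059))
rackjars [(((462.37945556640625, -9.861979484558105), 19.97415542602539), np.int32(144)), (((449.4878845214844, -98.00867462158203), 20.136999130249023), np.int32(141))]
crop 277 152
```

Run:
```python
from h import *
from scipy.optimize import least_squares
for c in("scene","top"):
    p=camera(c); C=cloud(p); im=p["img"].astype(int)
    for nm,lo,hi in(("rack",-.158,.06),("end",-.3,-.158)):
        m=(np.abs(C[...,2]-.036)<.006)&(np.abs(C[...,0]-.44)<.09)&(C[...,1]>lo)&(C[...,1]<hi)&(im[...,0]-im[...,2]>40)
        P=(C[m][:,:2]*1000).astype(np.float32); cc,wh,a=cv2.minAreaRect(P)
        print(c,nm,cc,wh,a)
        if nm=="rack":
            for a in(-7,-8,-9):
                t=np.radians(a); q=P@np.array([[np.cos(t),-np.sin(t)],[np.sin(t),np.cos(t)]])
                print(a,np.percentile(q,[0,1,99,100],axis=0).round(1).tolist())
```

```text
scene rack (455.3538818359375, -53.12458038330078) (181.47555541992188, 60.28466033935547) 81.73043823242188
-7 [[427.8, -87.4], [428.4, -86.2], [488.8, 92.2], [489.8, 93.6]]
-8 [[428.1, -79.8], [428.8, -78.5], [487.9, 100.3], [488.6, 101.5]]
-9 [[427.1, -72.3], [428.1, -70.8], [487.2, 108.4], [488.8, 109.4]]
scene end (427.13446044921875, -216.6953887939453) (93.09754943847656, 59.12748718261719) 87.17782592773438
top rack (456.1217041015625, -54.410011291503906) (180.18943786621094, 60.02749252319336) 81.6224365234375
-7 [[427.6, -88.4], [429.2, -87.3], [489.7, 90.6], [491.0, 91.9]]
-8 [[428.8, -80.3], [429.7, -79.1], [489.1, 98.5], [489.5, 99.7]]
-9 [[428.2, -72.7], [429.2, -70.9], [489.0, 106.5], [489.6, 107.7]]
top end (427.703857421875, -216.7543182373047) (90.57626342773438, 59.99944305419922) 86.58246612548828
```

View pics/c_scene.png

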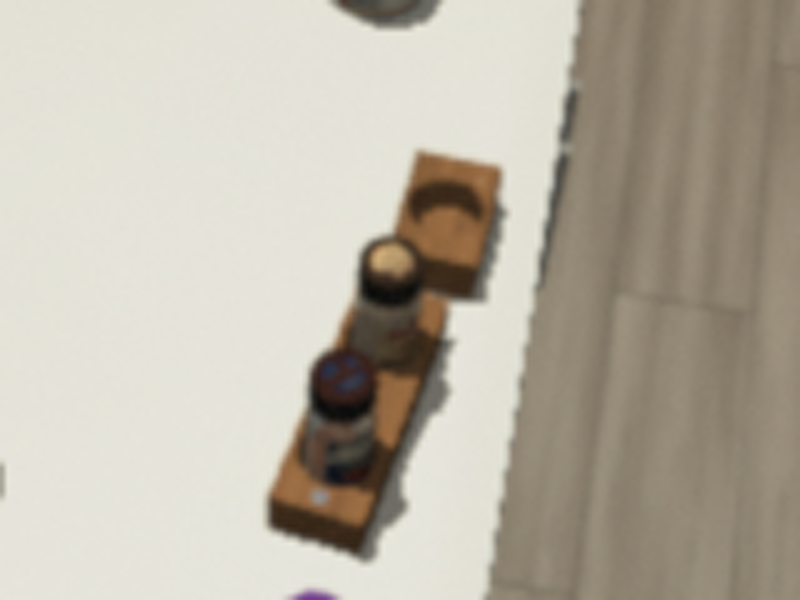

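```bash
cat >> h.py <<'E'
from scipy.spatial.transform import Rotation as Rn
def plan(xyz,yaw,n=1,start=None,ey=None):
    "yaw = world angle (deg) of tool x; prints n successive calls' end values"
    o=manip.get_obs(); p0=np.array(o["position"] if start is None else start)
    X=Rn.from_quat(o["ee_rot"]).as_matrix(); y0=np.degrees(np.arctan2(X[1,0],X[0,0])) if ey is None else ey
    d=(yaw-y0+180)%360-180; print("now",p0.round(4),round(y0,2),"tilt",np.degrees(np.arccos(-X[2,2])).round(2),"w",round(o["grip_width"],3),"F",np.round(o["ft_force"],1),"t",o["clock"])
    for i in range(n):
        a=np.radians(y0+d*i/n); s=(np.array(xyz)-p0)/n
        ax=np.array([[np.cos(a),np.sin(a),0],[np.sin(a),-np.cos(a),0],[0,0,-1]])
        print(np.round(ax@s/.15,3).tolist(), round(-d/n/30,3))
E
python3 -c "
from h import *
plan((.4275,-.2168,.15),86.7,3)"
```

```text
now [ 0.2107 -0.5884  0.2534] 19.7 tilt 0.01 w 1.001 F [-0.5  0.7  0.3] t 1.0
[0.732, -0.615, 0.23] -0.744
[0.911, -0.291, 0.23] -0.744
[0.953, 0.077, 0.23] -0.744
```

Request:
carry_out(deltas=[[0.25,-0.2,0.08,-0.25,1],[0.5,-0.4,0.16,-0.5,1],[0.73,-0.615,0.23,-0.744,1],[0.73,-0.615,0.23,-0.744,1]])

```text
clock: 1.5
position: [0.285, -0.4615, 0.2185]
ee_rot: [0.932, 0.362, 0.0, -0.001]
ft_force: [-0.1, -0.6, 0.4]
grip_width: 1.002
grasp_force: 0.0
```

Request:
carry_out(deltas=[[0.3,-0.1,0.08,-0.25,1],[0.6,-0.2,0.16,-0.5,1],[0.911,-0.291,0.23,-0.744,1],[0.911,-0.291,0.23,-0.744,1]])

```text
clock: 2.0
position: [0.3566, -0.3384, 0.1841]
ee_rot: [0.845, 0.535, 0.0, -0.0]
ft_force: [-1.2, -0.6, -0.2]
grip_width: 0.995
grasp_force: 0.0
```

Request:
carry_out(deltas=[[0.3,0.02,0.08,-0.25,1],[0.6,0.05,0.16,-0.5,1],[0.953,0.077,0.23,-0.744,1],[0.953,0.077,0.23,-0.744,1],[0.953,0.077,0.23,-0.744,1],[0.953,0.077,0.23,-0.744,1]])

```text
clock: 2.75
position: [0.4268, -0.2188, 0.1501]
ee_rot: [0.729, 0.685, -0.0, 0.0]
ft_force: [0.5, 0.0, -0.9]
grip_width: 1.0
grasp_force: 0.0
```

```bash
python3 -c "
from h import *
plan((.4275,-.2168,.032),86.7)
p=camera('scene'); save(p,'s1.png')"
```

```text
now [ 0.4268 -0.2188  0.1501] 86.43 tilt 0.04 w 1.0 F [ 0.5  0.  -0.9] t 2.75
[0.014, 0.004, 0.788] -0.009
```

Request:
carry_out(deltas=[[0.01,0.004,0.25,0,1],[0.014,0.004,0.5,0,1],[0.014,0.004,0.7,0,1],[0.014,0.004,0.788,0,1],[0.014,0.004,0.788,0,1],[0.014,0.004,0.788,0,-1],[0.014,0.004,0.788,0,-1],[0.014,0.004,0.788,0,-1],[0.014,0.004,0.788,0,-1],[0.014,0.004,0.788,0,-1],[0.014,0.004,0.788,0,-1]], force=30)

```text
clock: 4.18
position: [0.4288, -0.2154, 0.0332]
ee_rot: [0.728, 0.686, 0.0, 0.001]
ft_force: [-3.4, 1.4, 9.0]
grip_width: 0.725
grasp_force: 30.5
```

Run:
```python
from h import *
plan((.4363,-.1876,.032),81.7)
for c in('scene','top'):
    p=camera(c); C=cloud(p); im=p["img"].astype(int)
    m=(np.abs(C[...,2]-.036)<.006)&(np.abs(C[...,0]-.44)<.09)&(C[...,1]>-.3)&(C[...,1]<-.158)&(im[...,0]-im[...,2]>40)
    print(c,cv2.minAreaRect((C[m][:,:2]*1000).astype(np.float32)),m.sum())
    x,y=proj(p,[.44,-.15,.05])[0].astype(int); cr=p["img"][max(0,y-60):y+60,x-80:x+80,::-1]
    cv2.imwrite(f'pics/d_{c}.png',cv2.resize(cr,None,fx=5,fy=5,interpolation=cv2.INTER_CUBIC))
```

```text
now [ 0.4288 -0.2154  0.0332] 86.64 tilt 0.13 w 0.725 F [-3.4  1.4  9. ] t 4.175
[0.188, 0.039, 0.008] 0.165
scene ((434.495849609375, -210.42886352539062), (49.672908782958984, 82.81111907958984), 7.770374774932861) 103
top ((431.39404296875, -186.9949951171875), (30.690086364746094, 58.163570404052734), 87.13802337646484) 143
```

View pics/d_scene.png

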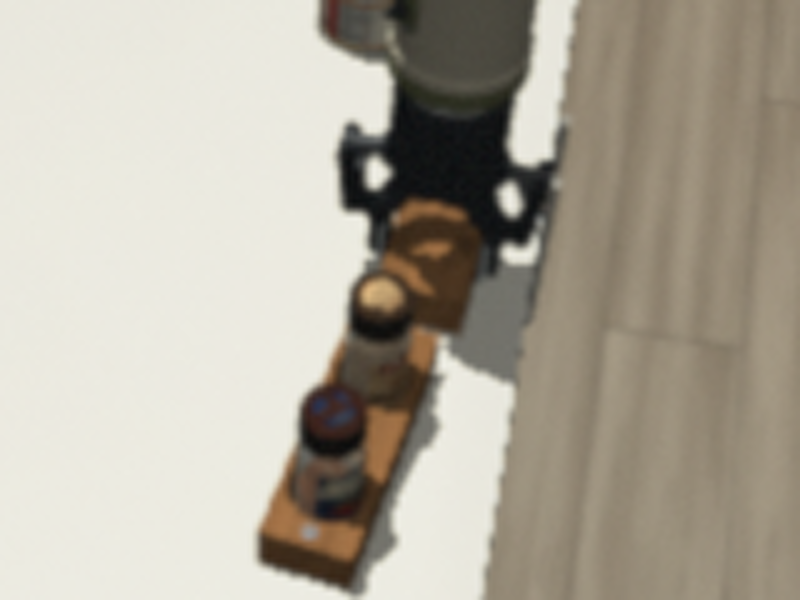

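Request:
carry_out(deltas=[[0.03,0.01,0,0.05,-1],[0.06,0.02,0,0.1,-1],[0.1,0.03,0,0.165,-1],[0.145,0.035,0,0.165,-1],[0.145,0.035,0,0.165,-1],[0.145,0.035,0,0.165,-1],[0.145,0.035,0,0.165,-1]])

```text
clock: 5.15
position: [0.4359, -0.1939, 0.0333]
ee_rot: [0.756, 0.654, 0.001, 0.002]
ft_force: [-0.2, 0.2, 8.2]
grip_width: 0.723
grasp_force: 31.7
```

Run:
```python
from h import *
plan((.4365,-.186,.032),81.7)
```

```text
now [ 0.4359 -0.1939  0.0333] 81.73 tilt 0.19 w 0.723 F [-0.2  0.2  8.2] t 5.15
[0.053, -0.004, 0.008] 0.001
```

Next I'll push in small steps and stop when the force shows contact.

Request:
carry_out(deltas=[[0.015,0,0,0,-1],[0.03,-0.003,0,0,-1],[0.045,-0.003,0,0,-1],[0.045,-0.003,0,0,-1]])

```text
clock: 5.65
position: [0.4363, -0.1879, 0.0333]
ee_rot: [0.756, 0.654, 0.0, 0.002]
ft_force: [-0.8, -2.9, 7.2]
grip_width: 0.722
grasp_force: 31.6
```

Request:
carry_out(deltas=[[0.007,0,0,0,-1],[0.014,0,0,0,-1],[0.014,0,0,0,-1],[0.014,0,0,0,-1]])

```text
clock: 6.15
position: [0.4366, -0.1862, 0.0333]
ee_rot: [0.757, 0.654, 0.0, 0.002]
ft_force: [-0.2, -4.1, 6.1]
grip_width: 0.72
grasp_force: 31.6
```

Request:
carry_out(deltas=[[0.007,0,0,0,-1],[0.014,0,0,0,-1],[0.02,0,0,0,-1],[0.02,0,0,0,-1]])

```text
clock: 6.65
position: [0.4367, -0.1859, 0.0334]
ee_rot: [0.757, 0.653, -0.001, 0.003]
ft_force: [-0.1, -15.5, 2.6]
grip_width: 0.725
grasp_force: 32.1
```

Run:
```python
from h import *
plan((.4365,-.186,.15),81.7)
p=camera('scene')
x,y=proj(p,[.44,-.15,.05])[0].astype(int); cr=p["img"][max(0,y-40):y+40,x-55:x+55,::-1]
cv2.imwrite('pics/e.png',cv2.resize(cr,None,fx=7,fy=7,interpolation=cv2.INTER_CUBIC))
```

```text
now [ 0.4367 -0.1859  0.0334] 81.59 tilt 0.38 w 0.725 F [ -0.1 -15.5   2.6] t 6.65
[-0.001, -0.001, -0.778] -0.004
```

View pics/e.png

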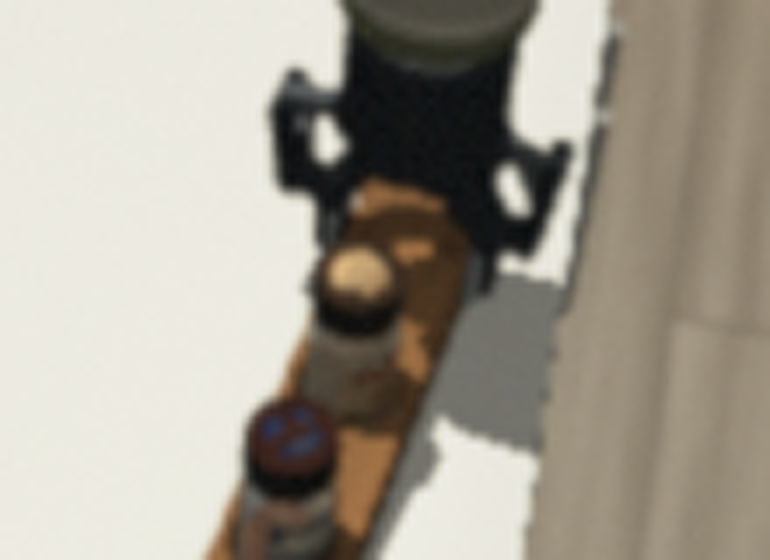

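Request:
carry_out(deltas=[[-0.01,0,0,0,-1],[-0.01,0,0,0,1],[-0.01,0,0,0,1],[-0.01,0,0,0,1],[-0.01,0,0,0,1],[-0.01,0,-0.2,0,1],[-0.01,0,-0.5,0,1],[-0.01,0,-1,0,1],[-0.01,0,-1,0,1],[-0.01,0,-1,0,1]])

```text
clock: 7.95
position: [0.4358, -0.1833, 0.1819]
ee_rot: [0.756, 0.654, 0.0, 0.001]
ft_force: [-1.2, -0.3, -1.0]
grip_width: 1.0
grasp_force: 0.0
```

Run:
```python
from h import *
plan((.36,.03,.26),81.7,2)
for c in('scene','top'):
    p=camera(c); C=cloud(p); im=p["img"].astype(int)
    m=(np.abs(C[...,2]-.036)<.006)&(np.abs(C[...,0]-.44)<.09)&(C[...,1]>-.3)&(C[...,1]<.06)&(im[...,0]-im[...,2]>40)
    P=(C[m][:,:2]*1000)
    t=np.radians(-8.3); d=P-[455.8,-54]; q=d@np.array([[np.cos(t),-np.sin(t)],[np.sin(t),np.cos(t)]])
    for lo,hi in((-60,60),(-175,-140),(-130,-95)):
        s=q[(q[:,1]>lo)&(q[:,1]<hi)]; print(c,lo,len(s),s.min(0).round(1),s.max(0).round(1)) if len(s) else 0
    h=np.histogram(q[:,1],bins=np.arange(-186,-60,6)); print(h[0], q[:,1].min())
```

```text
now [ 0.4358 -0.1833  0.1819] 81.71 tilt 0.08 w 1.0 F [-1.2 -0.3 -1. ] t 7.95
[0.667, -0.353, -0.26] 0.0
[0.667, -0.353, -0.26] 0.0
scene -60 128 [-30.7 -59.5] [29.2 60. ]
scene -175 102 [ -30.1 -174.9] [  28.6 -140.5]
scene -130 30 [ -29.1 -129.8] [ -8.3 -95.3]
[ 4 21 24 26 22 14  8  6  2  2  0  1  7  8 10  7 10  8  7  5] -182.3702364722256
top -60 339 [-29.5 -59. ] [30.5 59.6]
top -175 5 [ -29.3 -145.8] [ -25.3 -140.5]
top -130 126 [ -30. -130.] [ 29.9 -95.7]
[ 0  0  0  0  0  0  2  4  3  6  9 13 28 32 37 34 32 30 31 21] -145.78345258988887
```

Run:
```python
from h import *
plan((.423,.251,.25),81.7,3)
```

```text
now [ 0.4348 -0.1829  0.1801] 81.71 tilt 0.13 w 1.001 F [-0.4 -0.5 -0.4] t 8.05
[0.95, -0.165, -0.155] 0.0
[0.95, -0.165, -0.155] 0.0
[0.95, -0.165, -0.155] 0.0
```

Request:
carry_out(deltas=[[0.1,-0.02,-0.3,0,1],[0.4,-0.07,-0.465,0,1],[0.7,-0.12,-0.465,0,1],[0.95,-0.165,-0.465,0,0.5]])

```text
clock: 8.55
position: [0.4309, -0.0369, 0.2499]
ee_rot: [0.756, 0.654, -0.001, -0.001]
ft_force: [0.7, -0.0, -0.5]
grip_width: 0.82
grasp_force: 0.0
```

Request:
carry_out(deltas=[[0.3,-0.05,0,0,0.5],[0.6,-0.1,0,0,0.5],[0.95,-0.165,0,0,0.5]])

```text
clock: 8.93
position: [0.4269, 0.1068, 0.2497]
ee_rot: [0.757, 0.654, -0.001, -0.001]
ft_force: [1.1, -0.7, 0.6]
grip_width: 0.751
grasp_force: 0.0
```

Request:
carry_out(deltas=[[0.3,-0.05,0,0,0.5],[0.6,-0.1,0,0,0.5],[0.95,-0.165,0,0,0.5],[0.95,-0.165,0,0,0.5],[0.95,-0.165,0,0,0.5],[0.95,-0.165,0,0,0.5]])

```text
clock: 9.68
position: [0.424, 0.2492, 0.2507]
ee_rot: [0.757, 0.653, -0.001, 0.0]
ft_force: [1.7, 0.0, 0.1]
grip_width: 0.749
grasp_force: 0.0
```

Run:
```python
from h import *
plan((.423,.251,.083),81.7,1)
p=camera('scene'); print(jar(p,(.42,.25)))
x,y=proj(p,[.44,.25,.1])[0].astype(int); cr=p["img"][max(0,y-75):y+75,x-100:x+100,::-1]
cv2.imwrite('pics/f.png',cv2.resize(cr,None,fx=4,fy=4,interpolation=cv2.INTER_CUBIC))
```

```text
now [0.424  0.2492 0.2507] 81.59 tilt 0.07 w 0.749 F [1.7 0.  0.1] t 9.675
[0.011, -0.009, 1.118] -0.004
(array([422.6, 252.1]), 20.1, np.int64(192), np.float64(0.1049))
```

View pics/f.png

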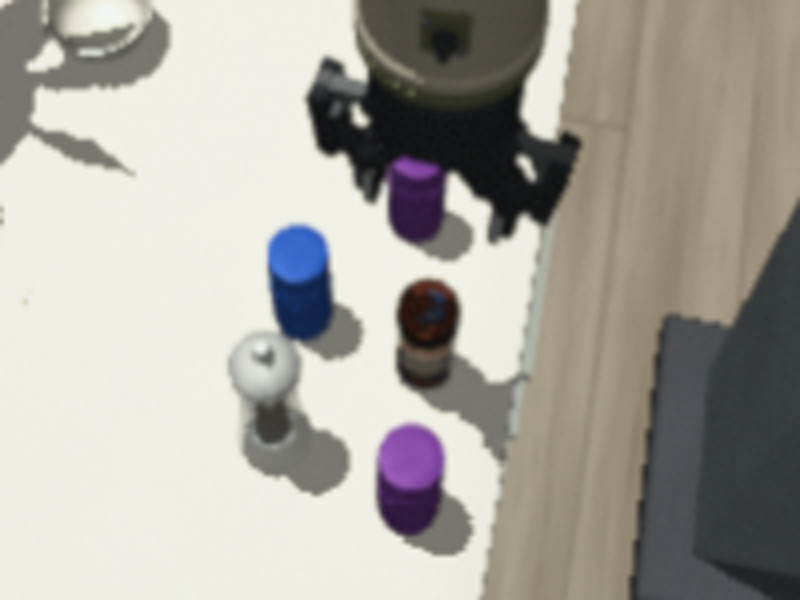

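Request:
carry_out(deltas=[[0.011,-0.007,0.25,0,0.5],[0.011,-0.007,0.5,0,0.5],[0.011,-0.007,0.75,0,0.5],[0.011,-0.007,0.9,0,0.5],[0.011,-0.007,0.9,0,0.5]])

```text
clock: 10.35
position: [0.4224, 0.2511, 0.1151]
ee_rot: [0.757, 0.654, -0.001, -0.0]
ft_force: [1.0, 0.3, 0.7]
grip_width: 0.752
grasp_force: 0.0
```

Request:
carry_out(deltas=[[0,0,0.1,0,0.5],[0,0,0.21,0,0.5],[0,0,0.21,0,0.5],[0,0,0.21,0,-1],[0,0,0.21,0,-1],[0,0,0.21,0,-1],[0,0,0.21,0,-1],[0,0,0.21,0,-1],[0,0,0.21,0,-1]], force=30)

```text
clock: 11.48
position: [0.4233, 0.2526, 0.0853]
ee_rot: [0.756, 0.654, 0.0, 0.0]
ft_force: [0.2, -0.2, 5.7]
grip_width: 0.473
grasp_force: 30.8
```

Request:
carry_out(deltas=[[0,0,-0.1,0,-1],[0,0,-0.3,0,-1],[0,0,-0.55,0,-1],[0,0,-0.8,0,-1],[0,0,-1,0,-1],[0,0,-1,0,-1],[0,0,-1,0,-1]])

```text
clock: 12.35
position: [0.4226, 0.252, 0.2345]
ee_rot: [0.756, 0.654, -0.0, 0.0]
ft_force: [0.3, -0.1, -1.4]
grip_width: 0.468
grasp_force: 30.5
```

Run:
```python
from h import *
plan((.462,-.01,.235),81.7,2)
plan((.449,-.098,.235),81.7,1,(.462,-.01,.235))
plan((.4365,-.187,.235),81.7,1,(.449,-.098,.235))
p=camera('scene'); o=manip.get_obs(); C=cloud(p); x,y,z=o["position"]
m=(C[...,2]>.06)&(C[...,2]<z-.03)&(np.hypot(C[...,0]-x,C[...,1]-y)<.035)&(C[...,2]>.12)
print('lowest',np.percentile(C[m][:,2],[0,2,10]))
for k in(.2,.18,.165): 
    s=C[m&(np.abs(C[...,2]-k)<.008)]; print(k,s[:,:2].mean(0).round(4),len(s))
x,y=proj(p,[x,y,z-.05])[0].astype(int); cr=p["img"][max(0,y-60):y+60,x-80:x+80,::-1]
cv2.imwrite('pics/g.png',cv2.resize(cr,None,fx=5,fy=5,interpolation=cv2.INTER_CUBIC))
```

```text
now [0.4226 0.252  0.2345] 81.71 tilt 0.05 w 0.468 F [ 0.3 -0.1 -1.4] t 12.35
[-0.845, 0.256, -0.002] 0.0
[-0.845, 0.256, -0.002] 0.0
now [ 0.462 -0.01   0.235] 81.71 tilt 0.05 w 0.468 F [ 0.3 -0.1 -1.4] t 12.35
[-0.593, -0.001, 0.0] 0.0
now [ 0.449 -0.098  0.235] 81.71 tilt 0.05 w 0.468 F [ 0.3 -0.1 -1.4] t 12.35
[-0.599, 0.003, 0.0] 0.0
lowest [0.15171612 0.15384625 0.15778244]
0.2 [0.4221 0.2685] 38
0.18 [0.4208 0.2685] 50
0.165 [0.4198 0.2682] 41
```

View pics/g.png

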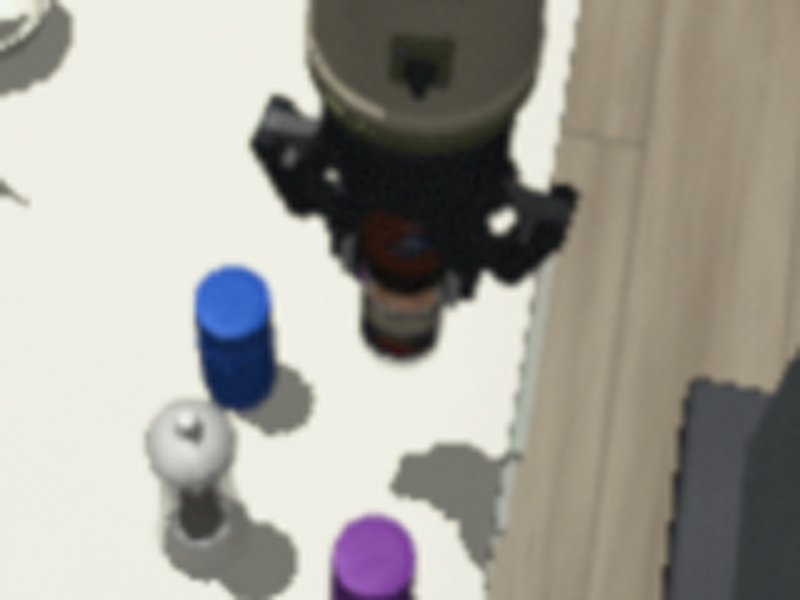

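Request:
carry_out(deltas=[[-0.1,0.03,0,0,-1],[-0.25,0.075,0,0,-1],[-0.45,0.136,0,0,-1],[-0.65,0.197,0,0,-1],[-0.845,0.256,0,0,-1]])

```text
clock: 13.02
position: [0.4422, 0.1202, 0.2339]
ee_rot: [0.756, 0.654, -0.001, -0.001]
ft_force: [-0.1, -0.0, -0.7]
grip_width: 0.465
grasp_force: 30.5
```

Request:
carry_out(deltas=[[-0.2,0.06,0,0,-1],[-0.4,0.121,0,0,-1],[-0.6,0.182,0,0,-1],[-0.845,0.256,0,0,-1],[-0.845,0.256,0,0,-1]])

```text
clock: 13.65
position: [0.4619, -0.0124, 0.2336]
ee_rot: [0.758, 0.652, -0.001, -0.001]
ft_force: [-0.3, 0.7, -0.9]
grip_width: 0.467
grasp_force: 30.5
```

Request:
carry_out(deltas=[[-0.2,0,0,0,-1],[-0.4,0,0,0,-1],[-0.6,0,0,0,-1],[-0.8,0,0,0,-1],[-1,0,0,0,-1],[-1,0,0,0,-1]])

```text
clock: 14.4
position: [0.44, -0.1592, 0.2339]
ee_rot: [0.757, 0.653, -0.0, -0.001]
ft_force: [-0.9, 0.4, -1.1]
grip_width: 0.467
grasp_force: 30.5
```

Request:
carry_out(deltas=[[-0.1,0,0,0,-1],[-0.19,0,0,0,-1],[-0.19,0,0,0,-1],[-0.19,0,0,0,-1],[-0.19,0,0,0,-1]])

```text
clock: 15.02
position: [0.4368, -0.1857, 0.2349]
ee_rot: [0.756, 0.654, 0.0, 0.0]
ft_force: [-0.9, 0.4, -0.8]
grip_width: 0.464
grasp_force: 30.5
```

Run:
```python
from h import *
plan((.4364,-.1869,.131),81.7,1)
p=camera('scene'); C=cloud(p); im=p["img"].astype(int)
m=(np.abs(C[...,2]-.036)<.006)&(np.abs(C[...,0]-.44)<.09)&(C[...,1]>-.3)&(C[...,1]<-.158)&(im[...,0]-im[...,2]>40)
t=np.radians(-8.3); q=(C[m][:,:2]*1000-[455.8,-54])@np.array([[np.cos(t),-np.sin(t)],[np.sin(t),np.cos(t)]]); print(q.min(0),q.max(0))
```

```text
now [ 0.4368 -0.1857  0.2349] 81.75 tilt 0.01 w 0.464 F [-0.9  0.4 -0.8] t 15.025
[-0.008, -0.002, 0.693] 0.002
[ -30.0595655  -181.28240147] [  28.3155649  -108.59972793]
```

Request:
carry_out(deltas=[[-0.005,0,0.15,0,-1],[-0.006,0,0.3,0,-1],[-0.006,0,0.45,0,-1],[-0.006,0,0.57,0,-1],[-0.006,0,0.65,0,-1],[-0.006,0,0.69,0,-1],[-0.006,0,0.69,0,-1],[-0.006,0,0.69,0,-1],[-0.006,0,0.69,0,-1],[-0.006,0,0.69,0,-1],[-0.006,0,0.69,0,-1]])

```text
clock: 16.45
position: [0.4366, -0.1871, 0.1315]
ee_rot: [0.756, 0.654, 0.0, 0.0]
ft_force: [0.1, -0.4, 0.0]
grip_width: 0.468
grasp_force: 30.5
```

Run:
```python
from h import *
plan((.4364,-.1865,.131),81.7,1)
p=camera('scene'); C=cloud(p)
m=(np.hypot(C[...,0]-.4364,C[...,1]+.187)<.03)&(C[...,2]>.04)&(C[...,2]<.1)
P=C[m]; 
from scipy.optimize import least_squares
for k in(.055,.065,.075,.085):
    s=P[np.abs(P[:,2]-k)<.006]; print(k,len(s), least_squares(lambda c:np.hypot(s[:,0]-c[0],s[:,1]-c[1])-.0205,[.436,-.187],loss='soft_l1',f_scale=.001).x.round(4) if len(s)>5 else 0)
print('low',np.percentile(P[:,2],[0,2,5,10]).round(4))
x,y=proj(p,[.4364,-.17,.06])[0].astype(int); cr=p["img"][max(0,y-40):y+40,x-55:x+55,::-1]
cv2.imwrite('pics/i.png',cv2.resize(cr,None,fx=7,fy=7,interpolation=cv2.INTER_CUBIC))
p=camera('top')
for n in((.448,.146),(.416,.343),(.511,.231)): print(jar(p,n))
```

```text
now [ 0.4366 -0.1871  0.1315] 81.7 tilt 0.02 w 0.468 F [ 0.1 -0.4  0. ] t 16.45
[0.004, -0.002, 0.003] 0.0
0.055 24 [ 0.4353 -0.1875]
0.065 31 [ 0.4356 -0.1863]
0.075 34 [ 0.4354 -0.187 ]
0.085 31 [ 0.4353 -0.1868]
low [0.0479 0.0496 0.0517 0.0547]
(array([449.7, 145.9]), 20.0, np.int64(137), np.float64(0.1055))
(array([416.1, 341.9]), 20.4, np.int64(149), np.float64(0.1054))
(array([511.2, 230.6]), 20.4, np.int64(134), np.float64(0.1052))
```

View pics/i.png

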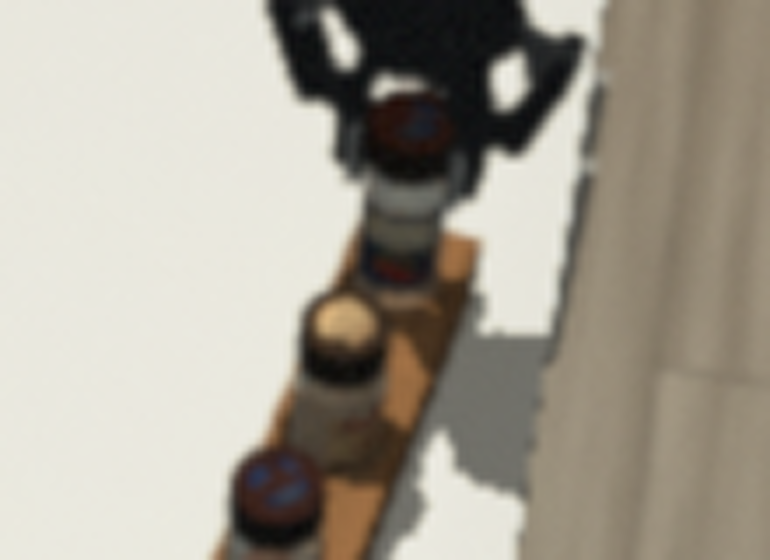

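The jar hangs upright over the hole. It's centred to within about 1 mm, its foot is roughly 46–47 mm up, and the other jars haven't moved.

```bash
python3 -c "
from h import *
print(ticket.hand_in())"
```

```text
the job is handed in; nothing more can be done
None
```

The job is handed in: the end piece is closed up against the rack and in line with it, and the brown-capped jar is held upright over the middle of its hole, foot about 1 cm above; I saw no sign that anything else had moved.

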